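# Trip-check three part-present limit switches on the welding table

### The job

Before the shift's first part is loaded, check the three limit switches on the welding table with the fingertips, one at a time and in this order: press the domed plunger down, then press the roller end of the hinged paddle down, then push the thin upright rod sideways (any way). Touch each only lightly, just far enough to trip it, hold it there for about half a second and let it spring back before going to the next. Do not lift, tip or shove the switches, and leave the tumbler, the marker and the angle bracket where they are.

Things in the scene. Friction and masses are not known exactly. Their poses are not given: they have to be found in the camera images.
- plunger_switch: Plunger switch: loose steel foot 80 x 80 x 8 mm under an aluminium housing 50 x 50 x 50 mm (top 58 mm above the table), about 0.95 kg; origin: centre of the underside. A domed steel plunger, 26 mm across, stands up from the middle of its top.
- plunger_top (a point): Top centre of the plunger's domed head, 82 mm above the table when not pressed; the head is 26 mm across, 10 mm tall. Moves with the plunger.
- plunger (a joint): Plunger travel in m: 0 sprung up, grows as it is pressed straight down, stop at 0.010. It trips beyond 0.003. Spring: about 1.4 N to start, 3.5 N at 3 mm, 7 N at 8 mm; it rises again by itself.
- paddle_switch: Paddle switch: loose steel foot 80 x 80 x 8 mm under an aluminium housing 50 x 50 x 50 mm (top 58 mm above the table), about 0.95 kg; origin: centre of the underside. A steel paddle 85 x 24 x 3 mm, hinged 18 mm from the centre on the body's +x side, 66 mm up, points to the body's -x, rising 15 degrees to a roller at its free end.
- paddle_roller_top (a point): Top of the steel roller at the paddle's free end (roller 18 mm in diameter, 26 mm wide, its axle along the body's y); 64 mm from the switch's centre along its -x, 97 mm above the table when not pressed. Moves with the paddle.
- paddle (a joint): Paddle angle in rad: 0 sprung up, grows as the roller is pressed down, stop at 0.30 (roller about 25 mm down). It trips beyond 0.10 (roller about 8.5 mm down). Spring at the roller: about 1.8 N to start, 3 N at 0.10, 5.3 N at the stop; it rises again by itself.
- rod_switch: Wobble-rod switch: loose steel foot 80 x 80 x 8 mm under an aluminium housing 50 x 50 x 50 mm (top 58 mm above the table), about 0.95 kg; origin: centre of the underside. An upright steel rod, 10 mm in diameter, stands in the middle of its top.
- rod_tip (a point): Top centre of the rod, 135 mm above the table when upright; z runs up along the rod, which leans any way about a sprung pivot 75 mm below this point. It trips when leaned beyond 0.15 rad (tip about 11 mm sideways), stops at 0.6 rad (about 42 mm), and swings upright again by itself. Spring 0.35 N m per rad: about 1 N at the trip when pushed 50 mm above the pivot.
- tumbler: Bystander: open steel drinking tumbler, 66 mm across the rim, 115 mm tall; origin at the centre of its underside.
- marker: Bystander: marker pen lying along its x axis, 130 mm long, 17 mm thick; origin under its middle.
- angle_bracket: Bystander: steel angle bracket, base 70 x 50 x 6 mm with an upright leg 70 mm tall at its +x end; origin at the centre of its underside.
There are look-alikes about, which are no part of the job. Leave any orange or pink look-alike of the plunger_switch alone.

How it is judged:
By the outcome, as a careful person would: the job done as asked, in the order asked, and still so for the second after the job is handed in, with the robot touching nothing.
It also fails if it takes over 69 s, if anything falls off the work surface, if the arm or the gripper's body presses on something with over 40 N, if the wrist force passes 120 N, or if a joint passes its speed limit or range.

### The arm

A 6-joint arm with a two-finger parallel gripper is mounted at the origin on the work surface. World frame = base frame: x ahead of the robot, y to its left, z up, the work surface at z = 0. Lengths are in mm, angles in rad, forces in N, time in s.
With the tool pointing down it reaches from about 300 to 775 mm from the base axis. Payload 14.6 kg.
Tool frame: the origin (TCP) lies at the very end of the fingers, on their centre line; the grasp point (between the pads) lies 19 mm behind it; z points along the fingers, y is the line along which they close (so a half turn about z gives the same grasp; the last joint's range is limited). The gripper opens to 94 mm and grips with 3 to 60 N. Pads are 16 mm wide; open, the fingers measure 119 mm over their backs; the gripper's body (75 mm by 177 mm) begins 78 mm behind the grasp point.
Start: joints at [1.276, 0.3, 1.521, -0, 1.321, -0.067], TCP at [124.207, 535.781, 205.446] pointing down, gripper open.
Joint ranges: [-3.03, 3.03], [-0.79, 2.21], [0.23, 2.52], [-1.04, 4.18], [0, 3.07], [-2.55, 2.55]. Speed limits (rad/s): [2.22, 2.22, 2.57, 3.14, 3.14, 3.14].

### API

Orientations are given as [roll, pitch, yaw] about the fixed x, y, z axes, in that order (R = Rz(yaw) Ry(pitch) Rx(roll)).
In Python, from cell import manip, eyes, ticket gives the robot as it stands. The module is installed in compiled form; this text tells all that it offers.
- The arm moves only by the tool arm_command, never from a script. Its argument "plan" is a list of rows, each a list of 5 numbers: the opening, from -1 (shut) to 1 (fully open), then the shift along the tool's x, y, z in m, then the turn about the tool's z in rad. In form: [[jaw, dx, dy, dz, roll], ...]. A call has 1 to 20 rows; each row shifts and turns the commanded pose from where the row before left it, along the tool's axes as they then stand; what a row does not reach is not made up. A row lasts 1/8 s, in which the tool goes at most 62.5 mm and 10.7 degrees, less where a joint would pass 70% of its speed; a pose out of reach is approached as far as the arm can. A call is refused whole if a number of a shift passes 0.0625 or a number of a turn 0.188, either way. A call with a gripper value outside its range is refused whole. The fingers move at their own pace and stop on an object; "newtons" is the grip in N (left out, the last holds). Time passes only in rows, so rows that do not move let the fingers close. It gives the time, the measured TCP pose, the force, the opening and the grip force at its end, in the units of the state.
- manip.read_state(): the state, without advancing time (a new reading comes with each control period).
- eyes.camera(name): name is "scene" or "top" or "wrist"; returns a dict with "img" (400x640x3 uint8, blue, green, red), "z_map" (400x640 float32, mm along the optical axis (not along the pixel's ray), 0 where there is no reading), "fx", "fy", "cx", "cy" (pixels), "eye" and "orientation" of the camera in the world. Camera axes: x right, y down, z forward; pixel columns grow to the right and rows downward; lengths in mm; the calibration is good to about 2 mm. A picture is of the moment at which its call begins.
- ticket.sign_off(): hands the job in; it is judged then, once.
The state is a dict: "clock": time; "joints": joint angles; "qd": joint speeds; "effort": joint torques, N m; "eef_pos": TCP position; "eef_rot": TCP orientation; "wrist_force": force on the tool from outside, world axes, zero at the start; "moment": the same for the moment, N m; "finger_gap": finger opening in mm; "finger_force": force on a finger pad.
Only numpy, scipy, OpenCV 4.12 (cv2) and the standard library are available. Lean on these libraries where they do the work, as an engineer would, in place of code of your own. Each camera call takes 0.05 s, during which the arm holds its last target. There are 200 camera calls.

## Working session

There is one attempt and no reset: what is moved stays moved. The work goes in short steps, Python scripts to look and compute and a tool call to move; the robot and the scene stay as the last step left them, time stands still between calls to the robot, and variables do not carry over. Pictures are saved under pics/ and viewed, at most 10 in all, crops included, and the job is handed in when it is done.

Besides the shell and the picture viewer there is one more tool, called after ">>>" by a JSON object that holds its "api" and its "payload", one argument or row to a line. arm_command: Moves the arm, as the interface text tells. Its arguments: {"type":"object","properties":{"plan":{"type":"array"},"newtons":{"type":"number"}},"required":["plan"]}

```bash
mkdir -p pics
cat > h.py <<'E'
import numpy as np, cv2
from cell import manip, eyes, ticket
def rot(o):
    o=np.array(o,float)
    if o.shape==(3,3): return o
    if o.size==4: raise Exception('quat %s'%o)
    r,p,y=o; c,s=np.cos,np.sin
    Rx=np.array([[1,0,0],[0,c(r),-s(r)],[0,s(r),c(r)]]);Ry=np.array([[c(p),0,s(p)],[0,1,0],[-s(p),0,c(p)]]);Rz=np.array([[c(y),-s(y),0],[s(y),c(y),0],[0,0,1]])
    return Rz@Ry@Rx
def cloud(c):
    z=c['z_map'];v,u=np.indices(z.shape)
    P=np.stack([(u-c['cx'])/c['fx']*z,(v-c['cy'])/c['fy']*z,z],-1)
    W=P@rot(c['orientation']).T+np.array(c['eye']); W[z==0]=np.nan
    return W
E
python3 - <<'E'
from h import *
for n in('scene','top'):
    c=eyes.camera(n);cv2.imwrite(f'pics/{n}0.png',c['img']);print(n,c['eye'],c['orientation'],c['fx'])
    np.savez(f'{n}0.npz',W=cloud(c),img=c['img'])
print(manip.read_state())
E
```

```text
scene [1231.58719941 -287.05233237 1055.33916385] [-2.49940001 -0.00986498  1.15986158] 487.2197458481791
top [ 440.41769114  -11.10148009 1279.93196679] [-3.02027605e+00  1.22806122e-03 -1.54483885e+00] 478.82786543103884
{'clock': 0.1, 'joints': array([ 1.27641472e+00,  3.00370511e-01,  1.52148911e+00, -2.99778564e-05,
        1.32070804e+00, -6.66081165e-02]), 'qd': array([-0.00128495, -0.00195427, -0.00059428, -0.00048268, -0.00023645,
       -0.00053037]), 'effort': array([ 1.18438802e-03, -5.32654703e+01, -3.53285944e+01,  7.09829642e-02,
        2.34662258e-02, -7.00404053e-05]), 'eef_pos': array([124.14428428, 535.57458384, 204.98041501]), 'eef_rot': array([-3.14061788e+00, -3.59216540e-05,  2.91382658e+00]), 'wrist_force': array([-0.6973148 , -0.28877971,  0.85999114]), 'moment': array([-0.02204654,  0.04259361,  0.0165328 ]), 'finger_force': 0.0, 'finger_gap': 94.24438678414896}
```

View pics/top0.png

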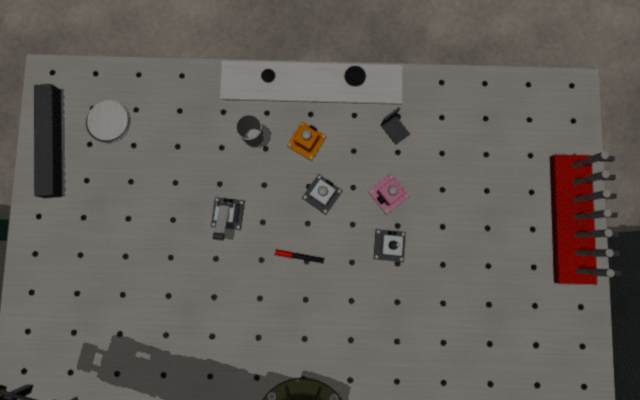

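View pics/scene0.png

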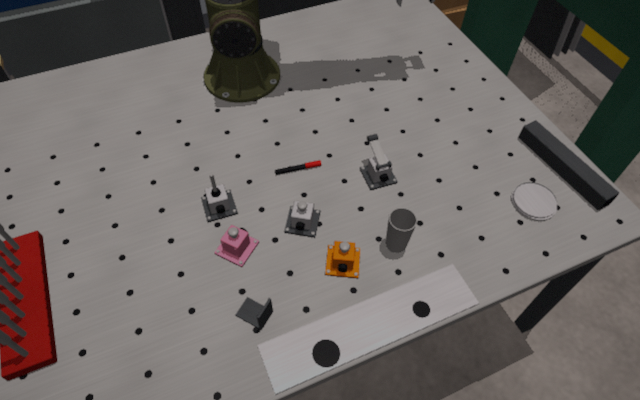

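Top view: the plunger candidates are grey (322,192), orange (307,139) and pink (389,193). The grey one is meant, since orange and pink are named as look-alikes. The paddle switch is at (227,215) with its roller end at about (218,237), and the rod switch is at (391,245). The tumbler is at (250,130), the marker at (300,256) and the bracket at (395,126).

Run:
```python
from h import *
d=np.load('top0.npz');W=d['W'];I=d['img']
cv2.imwrite('pics/crop.png',cv2.resize(I[165:275,200:420],None,fx=3.6,fy=3.6,interpolation=cv2.INTER_CUBIC))
S=np.load('scene0.npz')['W']
for nm,X in(('top',W),('scene',S)):
  X=X.reshape(-1,3);X=X[np.isfinite(X).all(1)]
  for n,p in(('pl',(322,192)),('pad',(227,215)),('rod',(391,245))):
    c=W[p[1],p[0]]
    m=X[(np.hypot(*(X[:,:2]-c[:2]).T)<95)&(X[:,2]>3)&(X[:,2]<145)]
    print(nm,n,c.round(),len(m))
    for a,b in((3,14),(48,62),(62,72),(72,80),(80,90),(90,100),(100,140)):
        q=m[(m[:,2]>a)&(m[:,2]<b)]
        if n!='pad': q=q[np.hypot(*(q[:,:2]-c[:2]).T)<60]
        if len(q)>2:
            r=cv2.minAreaRect(q[:,:2].astype(np.float32)); print(a,b,len(q),q.mean(0).round(1),np.round(r[0],1),np.round(r[1],1),round(r[2],1))
```

```text
top pl [594. -35.  87.] 1554
3 14 573 [591.6 -34.2   7.9] [593.8 -35. ] [113.3 116.2] 68.2
48 62 274 [596.5 -35.7  58. ] [598.1 -36.5] [49.9 52.1] 56.9
62 72 27 [599.5 -43.4  62.9] [598.4 -37.8] [43.7 46.4] 54.8
72 80 19 [599.6 -36.6  77.6] [597.9 -35.9] [24.  20.5] 35.8
80 90 58 [597.7 -36.6  83.2] [597.6 -37.8] [21.1 20.3] 1.3
top pad [531. 203.  77.] 1780
3 14 1096 [533.1 199.    6. ] [531. 202.] [184.5 187.2] 1.9
48 62 155 [538.  208.8  58.1] [540.3 212.9] [50.6 50.6] 85.0
62 72 98 [549.6 211.1  68. ] [540.3 214. ] [45.4 46.3] 86.2
72 80 131 [534.6 213.5  75.9] [532.9 214.5] [40.4 62.9] 84.3
80 90 119 [501.4 216.4  84.3] [498.7 217.1] [25.  58.7] 87.6
90 100 74 [478.  218.   95.5] [480.2 218.3] [25.5 24.8] 88.1
100 140 10 [474.7 218.9 101.3] [475.1 219.1] [23.   5.2] 82.1
top rod [ 467. -211.   73.] 1621
3 14 595 [ 463.9 -209.3    7.7] [ 466.  -212.2] [113.2 116.4] 61.0
48 62 291 [ 466.8 -215.8   58.3] [ 466.9 -217.7] [50.9 51. ] 84.6
62 72 58 [ 465.6 -219.5   64.7] [ 466.7 -219.2] [40.9 47.4] 86.2
72 80 19 [ 466.4 -216.2   74.3] [ 466.9 -217.1] [15.  12.8] 1.6
80 90 3 [ 466.6 -2
[... 688 characters left out ...]
533.9 218. ] [38.  58.3] 74.8
80 90 110 [497.7 216.5  83.9] [496.1 217.4] [24.9 60.7] 86.1
90 100 53 [479.3 218.4  95.3] [482.  217.8] [27.7 24.9] 78.9
100 140 3 [481.5 215.8 101.5] [478.8 216.2] [11.  13.2] 46.7
scene rod [ 467. -211.   73.] 1225
3 14 443 [ 478.4 -218.1    7.9] [ 473.  -210.3] [102.6 114.5] 2.6
48 62 271 [ 472.5 -219.1   57.1] [ 467.  -218.3] [49.6 54.4] 87.6
62 72 48 [ 471.  -216.4   66.5] [ 470.3 -215.5] [27.6 29.1] 81.9
72 80 18 [ 470.2 -218.8   75.4] [ 470.8 -216.4] [10.8 15.8] 30.8
80 90 8 [ 468.5 -218.7   84.7] [ 468.9 -219.4] [8.6 3.1] 65.4
90 100 11 [ 469.5 -218.5   94.6] [ 469.5 -217.8] [4.1 9.7] 10.1
100 140 47 [ 469.  -218.2  121.3] [ 468.1 -217.9] [9.4 8.4] 71.3
```

View pics/crop.png

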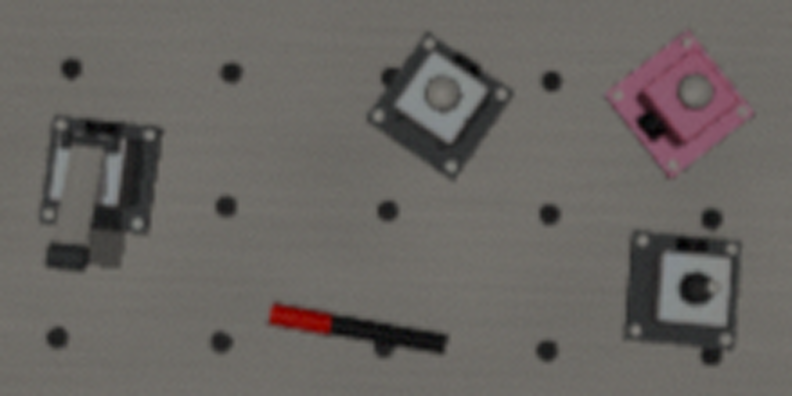

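The crop confirms it: the grey plunger's head is at about (442,93), the paddle roller at (67,257) and the rod at (695,288). World estimates are plunger (598,-37), roller (476.6,218.6) and rod (467.5,-218). Next I close the jaws and travel above the plunger.

>>> {"api": "arm_command", "payload": {
  "plan": [
    [-1,-0.0311,-0.0237,0,0],
    [-1,-0.0311,-0.0237,0,0],
    [-1,-0.0311,-0.0237,0,0],
    [-1,-0.0311,-0.0237,0,0],
    [-1,-0.0311,-0.0237,0,0],
    [-1,-0.0311,-0.0237,0,0],
    [-1,-0.0311,-0.0237,0,0],
    [-1,-0.0311,-0.0237,0,0],
    [-1,-0.0311,-0.0237,0,0],
    [-1,-0.0311,-0.0237,0,0],
    [-1,-0.0311,-0.0237,0,0],
    [-1,-0.0311,-0.0237,0,0],
    [-1,-0.0311,-0.0237,0,0],
    [-1,-0.0311,-0.0237,0,0],
    [-1,-0.0311,-0.0237,0,0],
    [-1,-0.0311,-0.0237,0,0],
    [-1,-0.0311,-0.0237,0,0],
    [-1,-0.0311,-0.0237,0,0],
    [-1,-0.0311,-0.0237,0,0],
    [-1,0,0,0,0]
  ],
  "newtons": 10
}}

```text
clock: 2.6
eef_pos: [598.7, -38.1, 204.4]
eef_rot: [-3.141, -0.001, 2.912]
wrist_force: [-0.4, 0.6, -0.0]
finger_gap: 0.7
finger_force: 0.0
```

>>> {"api": "arm_command", "payload": {
  "plan": [
    [-1,0,0.001,0.025,0],
    [-1,0,0,0.03,0],
    [-1,0,0,0.03,0],
    [-1,0,0,0.02,0],
    [-1,0,0,0.009,0],
    [-1,0,0,0,0],
    [-1,0,0,0,0]
  ]
}}

```text
clock: 3.48
eef_pos: [598.7, -35.2, 92.4]
eef_rot: [3.141, 0.001, 2.914]
wrist_force: [0.2, 0.6, -0.5]
finger_gap: 0.5
finger_force: 0.0
```

Run:
```python
from h import *
c=eyes.camera('scene');W=cloud(c)
cv2.imwrite('pics/s1.png',cv2.resize(c['img'][150:260,240:360],None,fx=5,fy=5,interpolation=cv2.INTER_CUBIC))
s=manip.read_state();print(s['eef_pos'],s['wrist_force'])
```

```text
[598.72932318 -35.31645599  92.41547796] [ 0.54860981 -0.04687848  0.7967768 ]
```

View pics/s1.png

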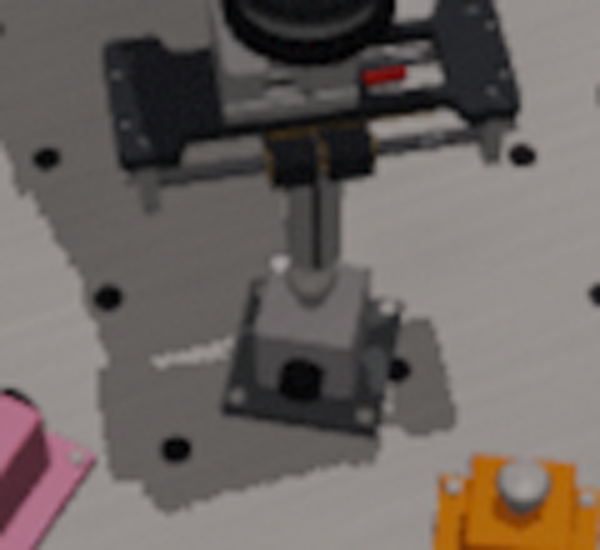

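The fingers stand centred just above the grey dome (315,280 in the crop). I'll press slowly.

>>> {"api": "arm_command", "payload": {
  "plan": [
    [-1,0,-0.0015,0.003,0],
    [-1,0,0,0.003,0],
    [-1,0,0,0.002,0],
    [-1,0,0,0,0]
  ]
}}

```text
clock: 4.03
eef_pos: [597.9, -36.8, 83.2]
eef_rot: [-3.142, -0.0, 2.914]
wrist_force: [0.1, 0.1, -0.0]
finger_gap: 0.6
finger_force: 0.0
```

>>> {"api": "arm_command", "payload": {
  "plan": [
    [-1,0,0,0.002,0],
    [-1,0,0,0.002,0],
    [-1,0,0,0.002,0],
    [-1,0,0,0,0]
  ]
}}

```text
clock: 4.53
eef_pos: [598.2, -36.8, 77.6]
eef_rot: [3.142, 0.0, 2.914]
wrist_force: [-0.9, 0.4, 4.4]
finger_gap: 0.6
finger_force: 2.2
```

Force is 4.4 N at about 4.4 mm, which matches the spring, so it has tripped. Hold, release, then move over the paddle roller.

>>> {"api": "arm_command", "payload": {
  "plan": [
    [-1,0,0,0,0],
    [-1,0,0,0,0],
    [-1,0,0,0,0],
    [-1,0,0,-0.004,0],
    [-1,0,0,-0.006,0],
    [-1,0,0,-0.02,0],
    [-1,0,0,-0.03,0],
    [-1,0,0,-0.02,0],
    [-1,0,0,0,0]
  ]
}}

```text
clock: 5.65
eef_pos: [598.4, -36.9, 158.6]
eef_rot: [3.141, 0.002, 2.914]
wrist_force: [0.4, -0.4, -0.4]
finger_gap: 0.4
finger_force: 0.0
```

>>> {"api": "arm_command", "payload": {
  "plan": [
    [-1,0.0176,0.0221,0,0],
    [-1,0.0176,0.0221,0,0],
    [-1,0.0176,0.0221,0,0],
    [-1,0.0176,0.0221,0,0],
    [-1,0.0176,0.0221,0,0],
    [-1,0.0176,0.0221,0,0],
    [-1,0.0176,0.0221,0,0],
    [-1,0.0176,0.0221,0,0],
    [-1,0.0176,0.0221,0,0],
    [-1,0.0176,0.0221,0,0],
    [-1,0,0,0,0],
    [-1,0,0,0.02,0],
    [-1,0,0,0.02,0],
    [-1,0,0,0.006,0],
    [-1,0,0,0,0]
  ]
}}

```text
clock: 7.52
eef_pos: [476.6, 217.8, 111.2]
eef_rot: [-3.141, -0.001, 2.913]
wrist_force: [-0.6, -0.4, 0.3]
finger_gap: 0.4
finger_force: 0.0
```

Run:
```python
from h import *
c=eyes.camera('scene')
a=cv2.resize(c['img'][90:210,320:440],None,fx=4,fy=4,interpolation=cv2.INTER_CUBIC)
cv2.imwrite('pics/s2.png',a)
W=cloud(c);m=W[np.isfinite(W).all(2)]
q=m[(np.hypot(m[:,0]-598,m[:,1]+37)<12)&(m[:,2]>72)&(m[:,2]<95)];print('plunger',np.percentile(q[:,2],[50,95]),q.mean(0))
s=manip.read_state();print(s['eef_pos'],s['wrist_force'])
```

```text
plunger [81.1564619 84.5153714] [599.98027403 -37.99645686  80.63263124]
[476.79152321 217.96418416 111.76946443] [-0.17341405  0.36372207  0.39660697]
```

View pics/s2.png

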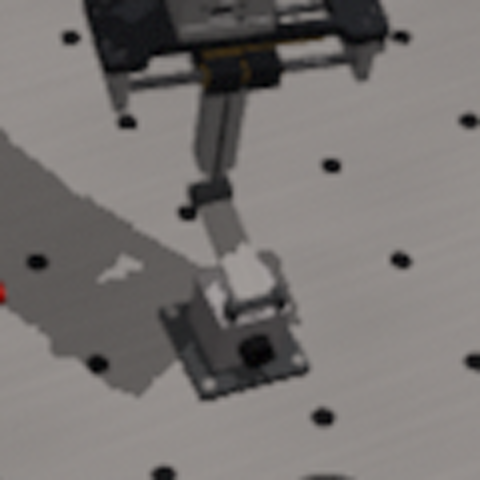

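The plunger has sprung back and the fingers hang above the roller (210,190 in the crop). Approach it, then press.

>>> {"api": "arm_command", "payload": {
  "plan": [
    [-1,0,0.0005,0.006,0],
    [-1,0,0,0.006,0],
    [-1,0,0,0,0]
  ]
}}

```text
clock: 7.95
eef_pos: [476.4, 218.6, 99.0]
eef_rot: [-3.141, -0.001, 2.914]
wrist_force: [-0.2, 0.3, -0.4]
finger_gap: 0.2
finger_force: 0.0
```

>>> {"api": "arm_command", "payload": {
  "plan": [
    [-1,0,0,0.003,0],
    [-1,0,0,0.003,0],
    [-1,0,0,0.003,0],
    [-1,0,0,0.003,0],
    [-1,0,0,0.0015,0],
    [-1,0,0,0,0]
  ]
}}

```text
clock: 8.7
eef_pos: [476.6, 218.7, 85.9]
eef_rot: [-3.142, -0.0, 2.914]
wrist_force: [-2.1, -0.2, 4.0]
finger_gap: 0.6
finger_force: 1.8
```

About 11 mm down at 3–4 N, so the paddle has tripped. Hold, release, and move to 30 mm beside the rod.

>>> {"api": "arm_command", "payload": {
  "plan": [
    [-1,0,0,0,0],
    [-1,0,0,0,0],
    [-1,0,0,0,0],
    [-1,0,0,-0.004,0],
    [-1,0,0,-0.005,0],
    [-1,0,0,-0.006,0],
    [-1,0,0,-0.02,0],
    [-1,0,0,-0.025,0],
    [-1,0,0,-0.015,0],
    [-1,0,0,0,0]
  ]
}}

```text
clock: 9.95
eef_pos: [476.9, 218.8, 161.6]
eef_rot: [3.141, 0.001, 2.914]
wrist_force: [0.4, 0.2, -1.1]
finger_gap: 0.2
finger_force: 0.0
```

>>> {"api": "arm_command", "payload": {
  "plan": [
    [-1,-0.0064,-0.0284,0,0],
    [-1,-0.0064,-0.0284,0,0],
    [-1,-0.0064,-0.0284,0,0],
    [-1,-0.0064,-0.0284,0,0],
    [-1,-0.0064,-0.0284,0,0],
    [-1,-0.0064,-0.0284,0,0],
    [-1,-0.0064,-0.0284,0,0],
    [-1,-0.0064,-0.0284,0,0],
    [-1,-0.0064,-0.0284,0,0],
    [-1,-0.0064,-0.0284,0,0],
    [-1,-0.0064,-0.0284,0,0],
    [-1,-0.0064,-0.0284,0,0],
    [-1,-0.0064,-0.0284,0,0],
    [-1,-0.0064,-0.0284,0,0],
    [-1,0,0,0,0],
    [-1,0,0,0.02,0],
    [-1,0,0,0.02,0],
    [-1,0,0,0.012,0],
    [-1,0,0,0,0],
    [-1,0,0,0,0]
  ]
}}

```text
clock: 12.45
eef_pos: [474.4, -188.8, 109.5]
eef_rot: [-3.141, 0.001, 2.914]
wrist_force: [0.1, -0.2, 0.1]
finger_gap: 0.8
finger_force: 0.0
```

Run:
```python
from h import *
c=eyes.camera('scene')
cv2.imwrite('pics/s3.png',cv2.resize(c['img'][130:240,160:280],None,fx=5,fy=5,interpolation=cv2.INTER_CUBIC))
W=cloud(c);m=W[np.isfinite(W).all(2)]
q=m[(np.hypot(m[:,0]-476.6,m[:,1]-218.6)<8)&(m[:,2]>60)];print('roller',np.percentile(q[:,2],[50,95]))
s=manip.read_state();print(s['eef_pos'],s['wrist_force'])
q=m[(np.hypot(m[:,0]-s['eef_pos'][0],m[:,1]-s['eef_pos'][1])<45)&(m[:,2]>104)&(m[:,2]<134)]
l=(q-s['eef_pos'])[:,:2]@np.array([[-.974,.226],[.226,.974]])
print(np.histogram(l[:,1],bins=range(-44,30,4)))
q2=l[l[:,1]<-20];print('rod rel tool',len(q2),np.median(q2,0),q2.min(0),q2.max(0))
```

```text
roller [96.74354405 99.64088522]
[ 474.44626362 -188.86199287  109.65551132] [-0.74215228  0.07343137 -0.27258697]
(array([ 0,  0, 10, 12, 12,  0,  0,  1,  7, 10, 10, 10,  9,  7,  3,  0,  0,
        0]), array([-44, -40, -36, -32, -28, -24, -20, -16, -12,  -8,  -4,   0,   4,
         8,  12,  16,  20,  24,  28]))
rod rel tool 34 [ -2.36250495 -29.69975836] [ -5.16991115 -34.36913512] [  6.02884388 -25.21965288]
```

View pics/s3.png

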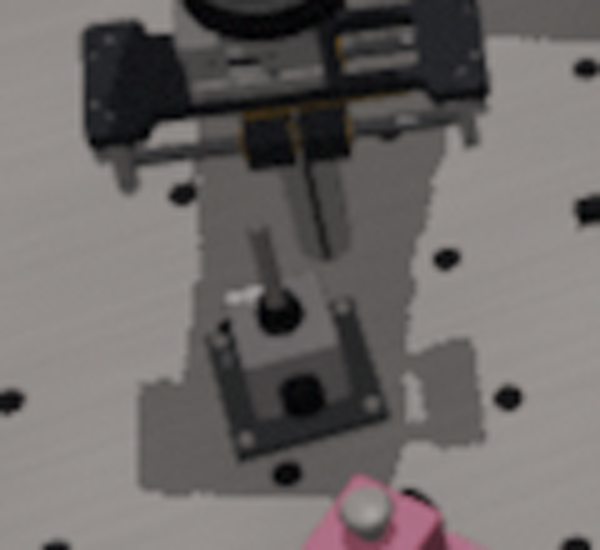

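The roller has sprung back. The rod (260,245 in the crop) is free, with a gap of about 12 mm to the finger's back. Now push along −tool y.

>>> {"api": "arm_command", "payload": {
  "plan": [
    [-1,0,-0.005,0,0],
    [-1,0,-0.005,0,0],
    [-1,0,-0.003,0,0],
    [-1,0,-0.003,0,0],
    [-1,0,-0.002,0,0],
    [-1,0,-0.002,0,0],
    [-1,0,-0.0015,0,0],
    [-1,0,0,0,0]
  ]
}}

```text
clock: 13.5
eef_pos: [469.2, -209.8, 108.9]
eef_rot: [3.142, -0.0, 2.914]
wrist_force: [-0.4, 0.4, 0.9]
finger_gap: -0.0
finger_force: 0.4
```

Run:
```python
from h import *
c=eyes.camera('scene')
W=cloud(c);m=W[np.isfinite(W).all(2)]
s=manip.read_state();e=s['eef_pos'];print(e,s['wrist_force'],s['finger_force'])
q=m[(np.hypot(m[:,0]-467.5,m[:,1]+218)<45)&(m[:,2]>75)&(m[:,2]<139)]
l=np.c_[(q-[467.5,-218,0])[:,:2]@np.array([[-.974,.226],[.226,.974]]),q[:,2]]
l=l[l[:,1]<3]
for a in range(75,140,8):
    k=l[(l[:,2]>=a)&(l[:,2]<a+8)]
    if len(k):print(a,len(k),np.median(k,0).round(1),k[:,1].min().round(1),k[:,1].max().round(1))
```

```text
[ 469.25064939 -209.76802556  108.93719693] [-0.20028249  0.56274094 -0.38594026] 0.40719439275562763
75 7 [-2.1 -0.5 77.4] -3.4 2.0
83 8 [-3.1 -1.9 85.2] -7.0 0.7
91 11 [-3.3 -5.  95.1] -8.0 -0.5
99 7 [ -1.7  -4.4 101.2] -9.2 -2.0
107 7 [ -2.3  -7.4 109.6] -10.4 -3.4
115 11 [ -5.7  -2.  118.1] -11.3 2.7
123 18 [ -4.3  -6.2 128. ] -14.3 2.4
131 14 [ -1.1  -8.8 134.1] -13.5 0.6
```

The lean is only about 0.12 rad, so I go 3.5 mm further.

>>> {"api": "arm_command", "payload": {
  "plan": [
    [-1,0,-0.002,0,0],
    [-1,0,-0.0015,0,0],
    [-1,0,0,0,0]
  ]
}}

```text
clock: 13.92
eef_pos: [468.4, -213.3, 108.9]
eef_rot: [3.142, -0.0, 2.914]
wrist_force: [-0.1, 0.5, -0.7]
finger_gap: 0.0
finger_force: 0.5
```

Run:
```python
from h import *
c=eyes.camera('scene')
cv2.imwrite('pics/s4.png',cv2.resize(c['img'][130:240,160:280],None,fx=5,fy=5,interpolation=cv2.INTER_CUBIC))
W=cloud(c);m=W[np.isfinite(W).all(2)]
s=manip.read_state();e=s['eef_pos'];print(e,s['wrist_force'],s['finger_force'])
q=m[(np.hypot(m[:,0]-467.5,m[:,1]+218)<45)&(m[:,2]>75)&(m[:,2]<139)]
l=np.c_[(q-[467.5,-218,0])[:,:2]@np.array([[-.974,.226],[.226,.974]]),q[:,2]]
l=l[l[:,1]<3]
for a in range(75,140,8):
    k=l[(l[:,2]>=a)&(l[:,2]<a+8)]
    if len(k):print(a,len(k),np.median(k,0).round(1),k[:,1].min().round(1),k[:,1].max().round(1))
```

```text
[ 468.40245109 -213.21526033  108.90144863] [-0.19304046  2.30823667 -0.05647941] 0.5374049954116344
75 9 [-1.4 -2.5 77.3] -7.9 1.9
83 9 [-2.9 -4.6 86.9] -9.0 -1.1
91 8 [-2.  -6.6 95.6] -10.6 -2.5
99 8 [ -2.1  -7.8 103.9] -13.0 -4.1
107 10 [ -4.8  -5.4 112. ] -14.5 2.4
115 12 [ -5.4  -7.5 119.3] -13.8 0.5
123 19 [ -6.7  -7.1 128.1] -18.7 2.1
131 21 [ -3.2 -11.1 134.8] -18.0 3.0
```

View pics/s4.png

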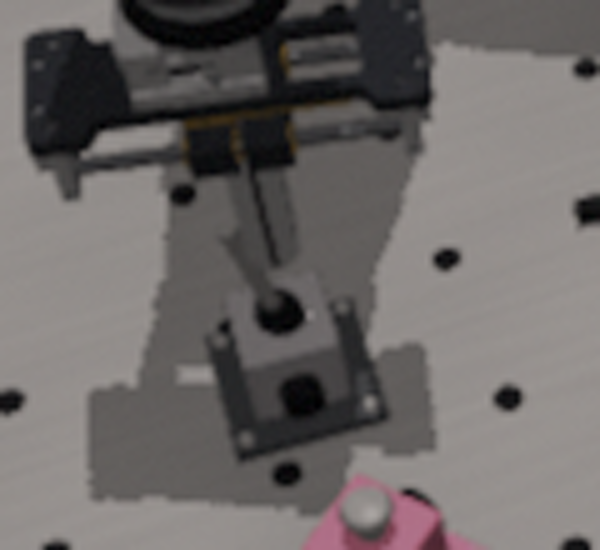

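The rod now leans about 0.18 rad, past the 0.15 trip. I'll add 1 mm for margin, hold, then release and rise clear.

>>> {"api": "arm_command", "payload": {
  "plan": [
    [-1,0,-0.001,0,0],
    [-1,0,0,0,0],
    [-1,0,0,0,0],
    [-1,0,0,0,0],
    [-1,0,0.003,0,0],
    [-1,0,0.003,0,0],
    [-1,0,0.005,0,0],
    [-1,0,0.005,0,0],
    [-1,0,0.012,0,0],
    [-1,0,0.012,0,0],
    [-1,0,0,-0.03,0],
    [-1,0,0,-0.04,0],
    [-1,0,0,-0.03,0],
    [-1,0,0,0,0],
    [-1,0,0,0,0]
  ]
}}

```text
clock: 15.85
eef_pos: [477.0, -174.7, 208.0]
eef_rot: [3.141, -0.001, 2.914]
wrist_force: [-0.3, -0.3, -0.0]
finger_gap: 0.5
finger_force: 0.0
```

Run:
```python
from h import *
c=eyes.camera('scene');W=cloud(c);W0=np.load('scene0.npz')['W'];I0=np.load('scene0.npz')['img']
cv2.imwrite('pics/s5.png',c['img'])
for n,p,z in(('plunger',(598.3,-37),(48,90)),('paddle',(510,216),(48,110)),('rod',(467.5,-218),(48,140))):
    for X in(W0,W):
        m=X[np.isfinite(X).all(2)];q=m[(np.hypot(m[:,0]-p[0],m[:,1]-p[1])<60)&(m[:,2]>z[0])&(m[:,2]<z[1])]
        print(n,len(q),q.mean(0).round(1),q[:,2].max().round(1))
```

```text
plunger 380 [603.8 -39.2  61.8] 84.7
plunger 376 [603.8 -39.   62. ] 86.2
paddle 535 [527.5 211.8  72.1] 102.2
paddle 530 [527.2 211.7  72.2] 101.3
rod 403 [ 471.7 -218.6   68.1] 138.1
rod 409 [ 471.9 -218.7   67.8] 138.3
```

View pics/s5.png

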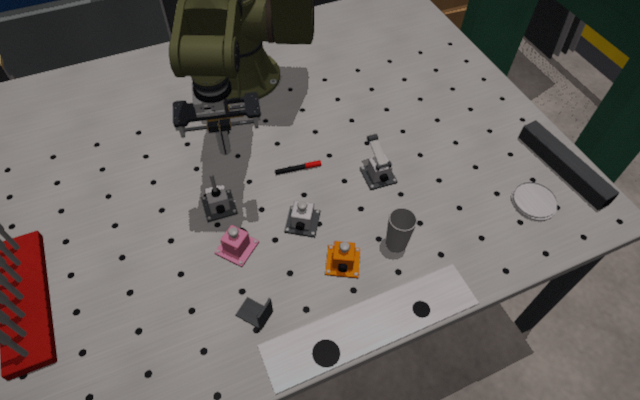

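Nothing has shifted: the switches at (218,200), (303,217) and (378,170) and the bystanders are where they were. All three switches are sprung back and the arm is clear.

```bash
python3 -c "
from cell import ticket
print(ticket.sign_off())"
```

```text
the job is handed in; nothing more can be done
None
```

I pressed the plunger, then the paddle, then the rod, each lightly past its estimated trip point and held for about half a second; all three sprang back, nothing was shifted, and the job was handed in at about 16 s.

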